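# Roll the dowel up the feed gutter and lock it

### The arm

A 7-joint arm with a two-finger parallel gripper is mounted at the origin on the work surface. World frame = base frame: x ahead of the robot, y to its left, z up, the work surface at z = 0. Lengths are in m, angles in degrees, forces in N, time in s.
With the tool pointing down it reaches from about 0.425 to 0.95 m from the base axis. Payload 4.7 kg.
Tool frame: the origin (TCP) lies between the finger pads; the fingertips stand 19 mm ahead of it and the grasp point (between the pads) is the TCP (robot.finger_overhang is the distance from the TCP to the fingertips, in m); z points along the fingers, y is the line along which they close (so a half turn about z gives the same grasp; the last joint's range is limited). The gripper opens to 85 mm and grips with 20 to 120 N. Pads are 22 mm wide; open, the fingers measure 114 mm over their backs; the gripper's body (76 mm by 85 mm) begins 54 mm behind the grasp point. The pads swing forward as they close: fully open they stand 13 mm farther back than shut.
Start: joints at [66.755, 26.849, -2.785, 87.806, 1.381, 65.374, -4.715], TCP at [0.248, -0.628, 0.25] pointing down, gripper open.
Joint ranges: [-148.3, 148.3], [-19.14, 114.17], [-79.39, 73.82], [5.75, 140.21], [-59.74, 239.74], [12.07, 113.84], [-152.46, 152.46]. Speed limits (degrees/s): [147.25, 147.25, 180, 180, 180, 180, 180].

### API

Orientations are given as a 3x3 rotation matrix whose columns are the frame's x, y, z axes.
In Python, from station import robot gives the robot as it stands. The module is installed in compiled form; this text tells all that it offers. Calls block until the motion is done:
- robot.move_to(position, orientation): joint-space move of the TCP to a pose.
- robot.move_l(position, orientation=None, rate=0.15, threshold=None): straight line of the TCP; orientation=None keeps the orientation; rate is the mean speed in m/s. With threshold (N) it stops when the force on the tool has changed by that much, and returns True; else False.
- robot.set_joints(angles): joint-space move.
- robot.grip(opening, f_grip=None): opening from 0.0 (shut) to 1.0 (fully open); f_grip is the grip in N (None keeps the last); returns when the fingers have stopped.
- robot.hold(seconds).
- robot.solve_ik(position, orientation): joint angles nearest the present ones, or None.
- robot.grab_frame(name): name is "side" or "top" or "wrist"; returns a dict with "color" (420x560x3 uint8, red, green, blue), "camera_matrix" (3x3 intrinsics, pixels), "camera_from_world" (4x4, takes a point from world to camera coordinates); the wrist camera has in their place "tool_from_camera" (4x4, takes a point from camera to tool coordinates, whose origin is the TCP and whose axes are the flange's). Camera axes: x right, y up, looking along -z (the intrinsics and any distortion apply to the point x, -y, -z); pixel columns grow to the right and rows downward; lengths in m; the calibration is good to about 2 mm. A picture is of the moment at which its call begins: read the wrist's pose just before it. There is no depth.
A pose or a line that the arm cannot do raises robot.Unreachable and nothing moves.
- robot.job_done(): hands the job in; it is judged then, once.
Readings, each from a call of its own:
- robot.current_t(): time.
- robot.current_joints(): joint angles.
- robot.current_joint_vel(): joint speeds.
- robot.current_effort(): joint torques, N m.
- robot.current_eef_pos(): TCP position.
- robot.current_tool_rot(): TCP orientation.
- robot.current_wrist_force(): force on the tool from outside, world axes, zero at the start.
- robot.current_ft_torque(): the same for the moment, N m.
- robot.current_opening(): opening from 0.0 (shut) to 1.0 (fully open).
- robot.current_grip_force(): force on a finger pad.
Only numpy, scipy, OpenCV 4.12 (cv2) and the standard library are available. Lean on these libraries where they do the work, as an engineer would, in place of code of your own. Each camera call takes 0.05 s, during which the arm holds its last target. There are 200 camera calls.

### The job

With the fingertips only, push the plain dowel offcut up its lane of the sloped feed gutter, over the crest, until it rests against the stop block and cannot roll back; do not lift it. Then push the wooden keeper round by its side until it lies square across that lane behind the dowel. Leave the waisted spool at the foot of the other lane, and everything else on the bench, where it is.

Things in the scene. Friction and masses are not known exactly. Their poses are not given: they have to be found in the camera images.
- gutter: Wooden feed gutter fixed to the bench: a base board 360 x 200 x 12 mm with two lanes side by side on a 7 degree ramp. Origin on the bench top under the lanes' middle; z up, x level, pointing UPHILL along the lanes, y left when looking uphill. Lane middles at y = +40 and -40 mm, each 60 mm wide; 12 mm outer walls and a 20 mm divider (y = 0) stand 16 mm above the ramp.
- ramp (a point): Point on the ramp surface line at gutter x = 0, y = 0, z = 38.4 mm (inside the divider), with x up along the 7 degree slope, y as the gutter's y, z square to the ramp. The ramp surface runs from gutter x = -159 mm to the crest at x = 59.5 mm, z = 45.7 mm.
- lip (a point): Top middle of the lip that crosses the foot of both lanes: 10 mm high above the ramp, 10 mm thick, gutter x = -160 to -150 mm. Downhill of it the lanes are open and there is only the base board, whose end is at x = -185 mm.
- seat (a point): Centre of a seated dowel, but at mid-width (y = 0): gutter x = 76 mm, z = 62 mm. Past the crest the floor of each lane steps down 5 mm into a seat that falls 3 degrees to the stop block (its face at x = 98 mm, top at z = 76 mm, 20 mm thick). A dowel that has passed the crest drops in and stays against the stop; short of the crest it rolls back down.
- dowel: The plain dowel offcut: a smooth pale wooden cylinder, 44 mm diameter, 54 mm long, about 60 g, lying across its lane (either lane) against the lip, its centre at gutter x = -133 mm. Origin at its centre; its y axis is the cylinder's axis. It rolls freely. The lip touches it only low down: its back is free from 10 mm above the ramp upwards.
- spool: The waisted spool: same wood, diameter 44 mm and length 54 mm, but with two 12 mm wide rims and a thin 24 mm waist between; it rests at the foot of the other lane. Origin at its centre. It stays where it is.
- keeper (a joint): Angle (rad) of the keeper, a dark wooden turn-button swivelling on top of the divider, axis square to the ramp. 0 = pointing downhill along the divider (starts within 0.05); positive swings it over the lane at gutter +y, negative over the lane at -y. Stops at +1.57 and -1.57, square across that lane just behind a seated part. Turns stiffly (about 1 N at its peg), stays where left.
- keeper_pivot (a point): Top of the keeper's bar on its swivel axis, at gutter x = 40.4 mm, y = 0 (30 mm above the ramp). The bar is 12 mm wide and 12 mm thick, runs 62 mm out from the axis, and its underside is 18 mm above the ramp (2 mm over the divider).
- keeper_peg (a point): Top centre of the round peg (12 mm diameter, standing 22 mm above the bar, its top 52 mm above the ramp) on the keeper, 50 mm out from the swivel axis.
- knob: a turned wooden drawer knob, 45 mm tall and 38 mm across, standing loose on the gutter's base board just behind the stop block; origin under its foot. Leave it alone.
- glue: a white glue bottle, 60 mm across, 160 mm tall; origin under its foot. Leave it alone.
- wax: a low jar of wax, 72 mm across, 60 mm tall; origin under its foot. Leave it alone.
- hammer: a hammer lying on the bench, origin under its middle. Leave it alone.
- driver: a screwdriver lying on the bench, origin under its middle. Leave it alone.
- offcut: a flat board offcut, 120 x 60 x 22 mm, origin under its middle. Leave it alone.
- tape: a cardboard tape core, 76 mm across, 25 mm tall, lying flat, origin under its middle. Leave it alone.

How it is judged (in metres and radians):
On the way, in this order (a step that is already met when the one before it is completed fails the run):
1. the dowel lies in the seat against the stop (x of dowel in the frame of gutter above 0.072 m and z of dowel in the frame of gutter below 0.066 m and linear speed of dowel below 0.02 m/s), for 0.2 s.
2. the keeper is swung across the dowel's lane (((y of dowel in the frame of gutter above 0 m and value of joint keeper above 1.35 rad) or (y of dowel in the frame of gutter below 0 m and value of joint keeper below -1.35 rad))), for 0.2 s.
At the end, for the whole second after the job is handed in: The dowel is at rest in the seat against the stop (its centre past gutter x = 72 mm, below z = 66 mm), the keeper is turned over that lane to at least 1.35 rad of its 1.57, and the spool is still at the foot of its lane (all of step 1 and ((y of dowel in the frame of gutter above 0 m and value of joint keeper above 1.35 rad) or (y of dowel in the frame of gutter below 0 m and value of joint keeper below -1.35 rad)) and x of spool in the frame of gutter below -0.12 m); the robot touches nothing.
It fails at once if the dowel is lifted off the ramp (more than 12 mm) (z of dowel in the frame of ramp above 0.034 m).
It fails at once if the spool is moved more than 12 mm from its place at the foot (distance of spool from where it was at the start of the episode above 0.012 m).
It fails at once if anything else on the bench is moved more than 20 mm (distance of any of knob, glue, wax, hammer, driver, offcut, tape from where it was at the start of the episode above 0.02 m).
It also fails if it takes over 50 s, if anything falls off the work surface, if the arm or the gripper's body presses on something with over 40 N, if the wrist force passes 120 N, or if a joint passes its speed limit or range.

## Working session

There is one attempt and no reset: what is moved stays moved. The work goes in short steps, each a Python script; the robot and the scene stay as the last script left them, time stands still between calls to the robot, and variables do not carry over. Pictures are saved under pics/ and viewed, at most 10 in all, crops included, and the job is handed in when it is done.

```bash
mkdir -p pics; python3 - <<'E'
from station import robot
import cv2,numpy as np,pickle
for n in("top","side"):
    f=robot.grab_frame(n); cv2.imwrite(f"pics/{n}0.png",f["color"][:,:,::-1]); pickle.dump(f,open(f"{n}0.pkl","wb"))
    T=np.linalg.inv(f["camera_from_world"]);print(n,T[:3].round(3).tolist(),f["camera_matrix"].round(1).tolist(),[k for k in f])
print(robot.current_t(),robot.finger_overhang,robot.current_tool_rot())
E
```

```text
top [[-0.022, 0.997, -0.073, 0.51], [-1.0, -0.021, 0.017, 0.011], [0.016, 0.074, 0.997, 1.123]] [[426.1, 0.0, 272.4], [0.0, 426.1, 200.7], [0.0, 0.0, 1.0]] ['color', 'camera_matrix', 'camera_from_world']
side [[-0.779, 0.311, -0.544, 0.06], [-0.626, -0.374, 0.684, 0.612], [0.009, 0.874, 0.486, 0.541]] [[380.7, 0.0, 277.4], [0.0, 380.7, 210.1], [0.0, 0.0, 1.0]] ['color', 'camera_matrix', 'camera_from_world']
0.1 0.019 [[ 9.29832493e-01  3.67982415e-01 -6.89953322e-04]
 [ 3.67983058e-01 -9.29831121e-01  1.59857746e-03]
 [-5.32916765e-05 -1.74030040e-03 -9.99998484e-01]]
```

View pics/top0.png

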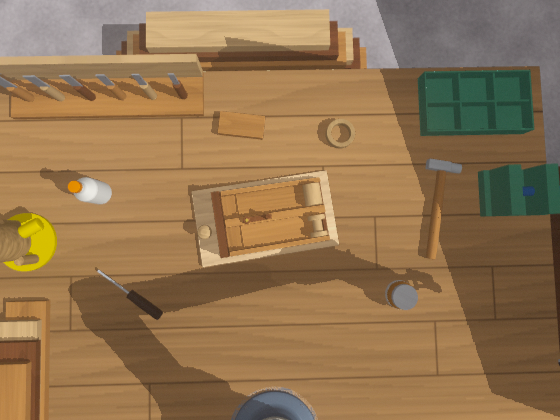

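View pics/side0.png

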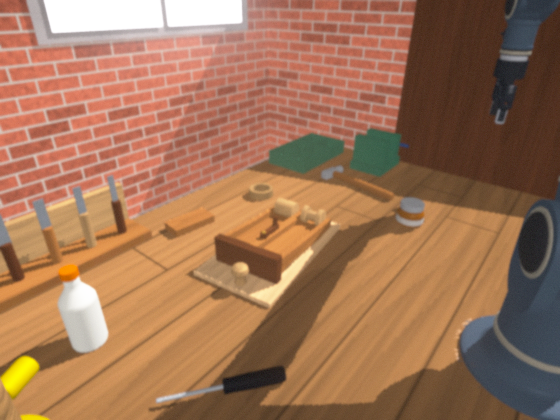

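The top view shows the gutter with its stop block to the left (213,225), so uphill is about world +y. The dowel is in the far lane at (312,193), the spool is near (318,224) and the knob is at (204,232). Next I'll enlarge it for the corners.

```bash
python3 - <<'E'
import cv2
im=cv2.imread("pics/top0.png")[160:275,180:350]
cv2.imwrite("pics/crop.png",cv2.resize(im,None,fx=4.5,fy=4.5,interpolation=cv2.INTER_CUBIC))
E
```

```text
(no output)
```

View pics/crop.png

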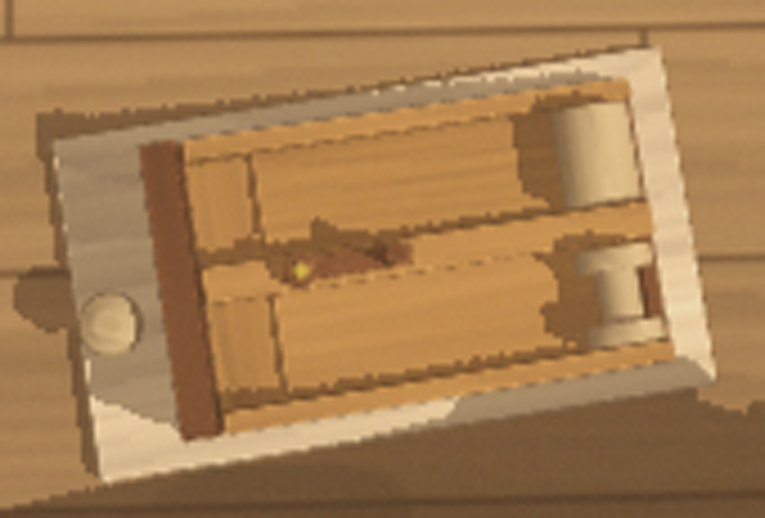

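The crop shows the board corners at about (53,140), (660,46), (715,380) and (105,482). The stop block is on the left, the dowel is at the top right, and the spool is at the bottom right. The keeper runs along the divider with its pivot/peg at about (300–400,260). Next I'll fit the gutter pose from these.

```bash
cat > h.py <<'E'
import numpy as np,pickle
from scipy.optimize import least_squares
def proj(f,P):
    P=np.atleast_2d(P); c=(f["camera_from_world"]@np.c_[P,np.ones(len(P))].T).T[:,:3]*[1,-1,-1]
    q=(f["camera_matrix"]@c.T).T; return q[:,:2]/q[:,2:]
def g2w(p,P):
    c,s=np.cos(p[2]),np.sin(p[2]); P=np.atleast_2d(P)
    return P@np.array([[c,-s,0],[s,c,0],[0,0,1]]).T+[p[0],p[1],0]
E
python3 - <<'E'
from h import *
f=pickle.load(open("top0.pkl","rb"))
up=lambda a:(np.array(a)+.5)/4.5-.5+[180,160]
# uphill end, -y side = world far = image TL
G=np.array([[175,-100,12],[-185,-100,12],[-185,100,12],[175,100,12],[59.5,-15,45.7],[59.5,-65,45.7],[59.5,15,45.7],[59.5,65,45.7]])/1e3
px=up([[53,140],[660,46],[715,380],[105,482],[260,232],[251,160],[272,297],[282,385]])
r=least_squares(lambda p:(proj(f,g2w(p,G))-px).ravel(),[0.5,0,1.6])
print(r.x,np.degrees(r.x[2]));print(r.fun.reshape(-1,2).round(2))
np.save("g.npy",r.x)
# keeper features & others in crop coords
Q=np.array([[-133,-40,44],[-133,40,44],[40.4,0,73.6],[-9,0,73.6+15],[98,0,76],[118,0,76]])/1e3
print(((proj(f,g2w(r.x,Q))-[180,160]+.5)*4.5-.5).round(0))
print(g2w(r.x,Q))
E
```

```text
[0.54998548 0.01794199 1.70404141] 97.63438064072167
[[-0.81 -1.28]
 [-0.05 -1.23]
 [ 0.3  -0.12]
 [-1.42 -1.02]
 [ 0.98  3.06]
 [ 0.04 -0.42]
 [ 0.09  0.36]
 [ 0.84  0.49]]
[[595. 150.]
 [618. 290.]
 [300. 265.]
 [389. 250.]
 [195. 282.]
 [159. 287.]]
[[ 0.60730012 -0.10856505  0.044     ]
 [ 0.52800924 -0.11919315  0.044     ]
 [ 0.54461829  0.05798388  0.0736    ]
 [ 0.55118114  0.00902176  0.0886    ]
 [ 0.53696606  0.11507332  0.076     ]
 [ 0.53430904  0.13489604  0.076     ]]
```

```bash
cat >> h.py <<'E'
from station import robot
import cv2
def rot(p,a):
    "tool down, tool y along gutter direction at angle a (rad, gutter frame)"
    t=p[2]+a; y=np.array([np.cos(t),np.sin(t),0]); z=np.array([0,0,-1.]); return np.c_[np.cross(y,z),y,z]
def W(p,x,y,z): return g2w(p,[x,y,z])[0]
E
python3 - <<'E'
from h import *
p=np.load("g.npy")
for a in(0,np.pi,np.pi/2,-np.pi/2): print(a,robot.solve_ik(W(p,-.1,-.04,.3),rot(p,a)))
robot.grip(0.0,40)
j=[(robot.solve_ik(W(p,-.06,-.0,.36),rot(p,a)),a) for a in(0,np.pi)]
a=min([q for q in j if q[0] is not None],key=lambda q:abs(q[0][6]))[1];print(a)
robot.move_to(W(p,-.06,-.0,.36),rot(p,a)); robot.hold(.3)
R=robot.current_tool_rot();t=robot.current_eef_pos()
f=robot.grab_frame("wrist");T=np.eye(4);T[:3,:3]=R;T[:3,3]=t
f["camera_from_world"]=np.linalg.inv(T@f["tool_from_camera"]); pickle.dump(f,open("w1.pkl","wb"))
cv2.imwrite("pics/w1.png",f["color"][:,:,::-1]);print(t,robot.current_t(),robot.current_joints())
print((T@f["tool_from_camera"]).round(3))
Q=np.array([[-133,-40,44],[-133,40,44],[40.4,0,73.6],[175,-100,12],[-185,-100,12],[-185,100,12],[175,100,12],[59.5,-10,45.7],[98,-82,76]])/1e3
print(proj(f,g2w(p,Q)).round(0).tolist())
E
```

```text
0 [ 37.62235609  25.15156101 -47.68126222  91.89942647  19.34353244
  71.57953123  84.09551063]
3.141592653589793 [ 20.54676632  20.05493337 -22.90911635  92.87108482   8.23495234
  68.74448386 -86.4742718 ]
1.5707963267948966 [ -40.64436279   28.80717625   64.00042955   96.31188694  -27.06257651
   72.16443222 -143.21687484]
-1.5707963267948966 [ 31.11707965  22.60009478 -37.73889366  92.25483813  14.48426092
  70.12356831  -1.81514776]
0
[ 0.55796982 -0.04187136  0.35989877] 3.6083 [ 40.37156015  18.23969861 -51.68514126  92.95530237  14.66167117
  75.95529371  84.10461556]
[[-0.133 -0.943 -0.305  0.481]
 [ 0.991 -0.127 -0.041 -0.052]
 [-0.    -0.307  0.952  0.482]
 [ 0.     0.     0.     1.   ]]
[[224.0, 192.0], [221.0, 133.0], [356.0, 168.0], [430.0, 225.0], [196.0, 225.0], [184.0, 86.0], [451.0, 86.0], [365.0, 171.0], [395.0, 229.0]]
```

View pics/w1.png

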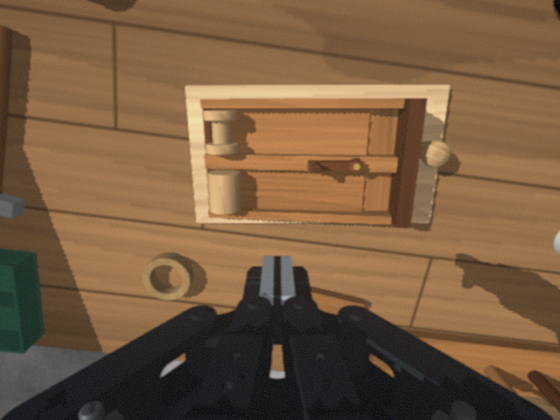

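The wrist view shows the board corners at (186,86), (449,86), (433,224) and (196,224), within 2–3 px of the fit. The dowel is at (224,192) and the keeper runs along the divider, so I'll push the dowel.

```bash
python3 - <<'E'
from h import *
p=np.load("g.npy");R=rot(p,0);s=np.tan(np.radians(7))
z=lambda x:.055+s*(x+.170)
robot.move_to(W(p,-.192,-.04,.2),R)
robot.move_l(W(p,-.192,-.04,z(-.17)),rate=.1); print(robot.current_wrist_force(),robot.current_eef_pos()-W(p,-.192,-.04,z(-.17)))
robot.move_l(W(p,-.16,-.04,z(-.16)),rate=.05)
hit=robot.move_l(W(p,.035,-.04,z(.035)),rate=.06,threshold=12)
print(hit,robot.current_wrist_force(),g2w([0,0,0],robot.current_eef_pos()-W(p,.035,-.04,z(.035))),robot.current_t())
robot.hold(.3)
for n in("top","side"):
    f=robot.grab_frame(n); pickle.dump(f,open(n+"1.pkl","wb"))
    im=f["color"][:,:,::-1]; im=im[150:280,170:360] if n=="top" else im[180:310,180:370]
    cv2.imwrite(f"pics/{n}1.png",cv2.resize(im,None,fx=4,fy=4,interpolation=cv2.INTER_CUBIC))
E
```

```text
[0.72422094 0.36004099 0.62601979] [ 4.83521711e-04 -6.72406727e-05  7.17795024e-04]
False [-0.31058671  0.40886116  0.00272567] [[ 6.60830537e-06 -1.66389429e-04 -4.91006927e-05]] 10.275
```

View pics/side1.png

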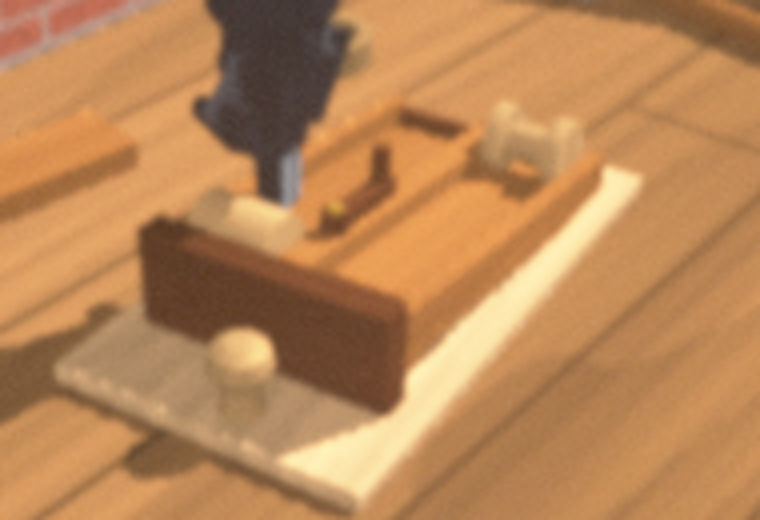

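The side view shows the dowel at (245,220) lying behind the stop block, with the fingers just downhill of it. I'll nudge it gently, back off and check it.

```bash
python3 - <<'E'
from h import *
p=np.load("g.npy");R=rot(p,0);s=np.tan(np.radians(7))
z=lambda x:.055+s*(x+.170)
print(robot.move_l(W(p,.045,-.04,z(.04)),rate=.02,threshold=3),robot.current_eef_pos()-W(p,.045,-.04,z(.04)))
robot.move_l(W(p,-.04,-.04,z(-.03)),rate=.1)
robot.move_l(W(p,-.06,-.04,.22),rate=.2)
robot.move_to(W(p,-.01,.045,.2),rot(p,-np.pi/2)); robot.hold(.2)
print(robot.current_wrist_force(),robot.current_t())
f=robot.grab_frame("top")
Q=np.array([[76,-40,62],[76,-67,84],[76,-13,84],[54,-40,62],[98,-40,76],[98,-10,76],[40.4,0,73.6],[59.5,-65,45.7]])/1e3
print(((proj(f,g2w(p,Q))-[170,150]+.5)*4-.5).round().tolist())
cv2.imwrite("pics/top2.png",cv2.resize(f["color"][150:280,170:360,::-1],None,fx=4,fy=4,interpolation=cv2.INTER_CUBIC))
E
```

```text
True [ 0.00031347 -0.00204311 -0.0003424 ]
[0.05695779 0.53030778 0.02505635] 14.525
[[241.0, 222.0], [232.0, 176.0], [245.0, 263.0], [276.0, 216.0], [204.0, 226.0], [211.0, 274.0], [306.0, 276.0], [263.0, 180.0]]
```

View pics/top2.png

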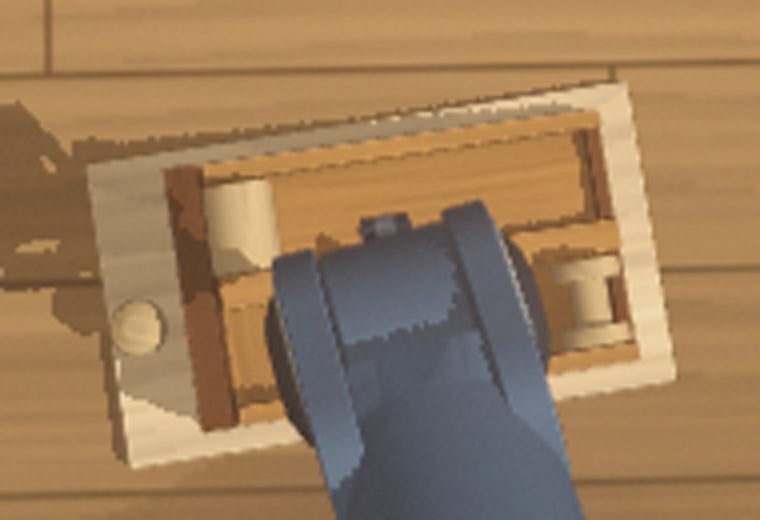

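The top view shows the dowel spanning columns 205–277, centred at (241,222), which matches the predicted seat. The spool hasn't moved. Contact gives a finger half-thickness of about 11 mm. Next is the keeper.

```bash
cat > k.py <<'E'
from h import *
p=np.load("g.npy"); c7,s7=np.cos(np.radians(7)),np.sin(np.radians(7))
def pose(th,D,h=.037):
    # th>0 swing toward -y; finger centre D behind the peg along the tangent
    s=.0444-.05*np.cos(th)-D*np.sin(th); y=-.05*np.sin(th)+D*np.cos(th)
    return W(p,s*c7-.0054,y,.0384+s*s7+h*c7+.019),rot(p,-np.pi/2+th)
E
python3 - <<'E'
from k import *
P,R=pose(0,.04); robot.move_l(P+[0,0,.08],R,rate=.15); robot.move_l(P,R,rate=.1)
hit=robot.move_l(*pose(0,.012),rate=.02,threshold=.8)
d=robot.current_eef_pos()-pose(0,0)[0]; D=np.linalg.norm(d[:2]);print(hit,D,robot.current_wrist_force())
for th in np.radians(np.arange(10,91,10)):
    hit=robot.move_l(*pose(min(th,1.5),.0165),rate=.04,threshold=15)
    print(round(th,2),hit,robot.current_wrist_force().round(2))
    if hit: break
print(robot.current_t())
f=robot.grab_frame("side")
cv2.imwrite("pics/side3.png",cv2.resize(f["color"][180:310,180:370,::-1],None,fx=4,fy=4,interpolation=cv2.INTER_CUBIC))
E
```

```text
True 0.020271277591903582 [ 0.23627374 -0.77305312  0.30516768]
0.17 False [-0.8   0.09  0.01]
0.35 False [-0.79 -0.46 -0.48]
0.52 False [-0.26 -0.3   0.63]
0.7 False [-0.84 -0.39  0.07]
0.87 False [ 0.27  0.14 -0.77]
1.05 False [ 0.32  0.38 -1.05]
1.22 False [-0.18  0.19  0.38]
1.4 False [-0.12 -0.32  0.54]
1.57 False [ 0.08 -1.12  1.16]
20.2667
```

View pics/side3.png

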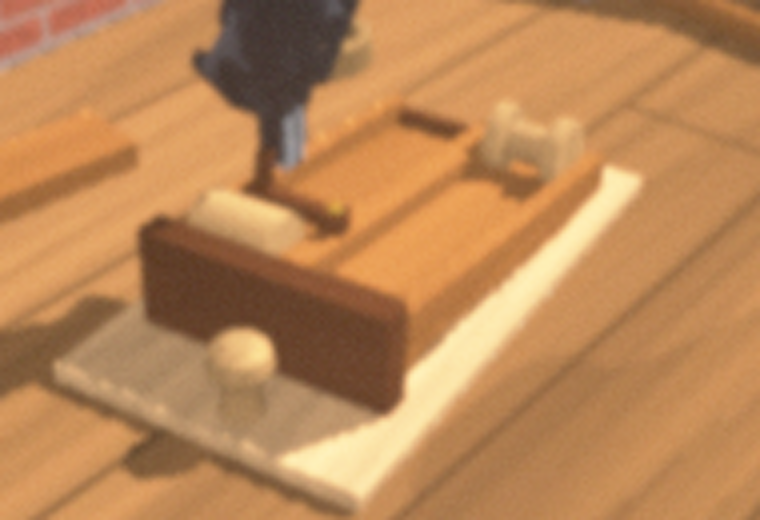

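The side view shows the keeper lying across the lane, from its pivot (338,212) to its peg (265,175), just behind the seated dowel. I'll press it to its stop, retract and check from above.

```bash
python3 - <<'E'
from k import *
P,R=pose(1.5,.0165); u=W(p,1,0,0)-W(p,0,0,0)
print(robot.move_l(P+u*.009,R,rate=.015,threshold=5),(robot.current_eef_pos()-P)@u,robot.current_wrist_force())
q=robot.current_eef_pos(); robot.move_l(q-u*.03,rate=.08); robot.move_l(q-u*.04+[0,0,.15],rate=.2)
robot.move_to(W(p,-.12,-.0,.33),R); robot.hold(.3)
t=robot.current_eef_pos();f=robot.grab_frame("wrist");T=np.eye(4);T[:3,:3]=robot.current_tool_rot();T[:3,3]=t
f["camera_from_world"]=np.linalg.inv(T@f["tool_from_camera"])
Q=np.array([[40.4,0,73.6],[40.4,-62,73.6],[76,-40,62]])/1e3
print(((proj(f,g2w(p,Q))-[150,50]+.5)*2-.5).round(),robot.current_t(),robot.current_wrist_force())
cv2.imwrite("pics/w4.png",cv2.resize(f["color"][50:270,150:510,::-1],None,fx=2,fy=2))
E
```

```text
True -0.0007866010660848438 [-0.02037391 -1.16956943  1.25185294]
[[526. 228.]
 [520. 328.]
 [573. 285.]] 23.0083 [-0.85056673  0.09887101 -0.64858258]
```

View pics/w4.png

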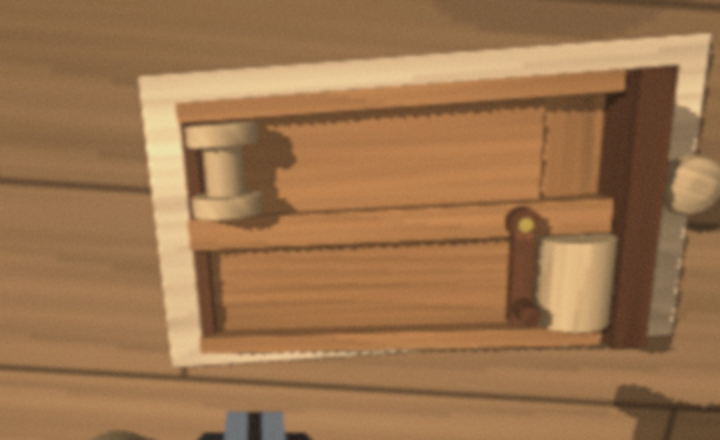

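The wrist view shows the keeper square across the lane, from pivot (526,224) to peg (523,313). The dowel is at (576,283) against the stop, and the spool and knob are where they started.

```bash
python3 -c "
from station import robot
print(robot.job_done())"
```

```text
the job is handed in; nothing more can be done
None
```

The job is handed in: in the last picture the dowel rested against the stop with the keeper square across its lane, and the spool was still at the foot of its own lane. The hand-in call returned no verdict.

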